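Step the photometer's filter wheel to blue and take a reading

ROBOT

A 7-joint arm with a two-finger parallel gripper is mounted at the origin on the work surface. World frame = base frame: x ahead of the robot, y to its left, z up, the work surface at z = 0. Lengths are in m, angles in degrees, forces in N, time in s.
With the tool pointing down it reaches from about 0.425 to 0.875 m from the base axis. Payload 9.9 kg.
Tool frame: the origin (TCP) lies midway between the tips of the shut fingers; the grasp point (between the pads) lies 19 mm behind it; z points along the fingers, x is the direction in which the jaws open and shut, and the axes are right-handed (so a half turn about z gives the same grasp; the last joint's range is limited). The gripper opens to 85 mm and grips with 20 to 120 N. Pads are 22 mm wide; open, the fingers measure 114 mm over their backs; the gripper's body (76 mm by 85 mm) begins 54 mm behind the grasp point. The pads swing forward as they close: fully open they stand 13 mm farther back than shut.
Start: joints at [69.511, 32.985, 1.427, 82.34, -0.859, 64.687, -3.237], TCP at [0.183, -0.65, 0.231] pointing down, gripper open.
Joint ranges: [-157.87, 157.87], [-19.46, 123.44], [-87.15, 90], [11.01, 140.99], [-62.26, 242.26], [9.8, 113.94], [-161.44, 161.44]. Speed limits (degrees/s): [127.2, 127.2, 172.46, 172.46, 180, 180, 180].

INTERFACE

Orientations are given as [roll, pitch, yaw] about the fixed x, y, z axes, in that order (R = Rz(yaw) Ry(pitch) Rx(roll)).
In Python, from cell import env, eyes, finder gives the robot as it stands.
- The arm moves only by the tool carry_out, never from a script. Its argument "commands" is one flat list of numbers, 7 for each row, row after row: the shift along the tool's x, y, z in mm, then the turn, a rotation vector about the tool's x, y, z in units of 5 degrees (1.0 is 5 degrees), then the closure in counts, from 0 (fully open) to 255 (shut). In form: [dx, dy, dz, ax, ay, az, claw, dx, dy, dz, ax, ay, az, claw, ...]. A call has exactly 5 rows; each row is the pose to reach, as a shift and turn from the pose commanded when the call began, along the tool's axes at that moment; what a row does not reach only later rows make up. A row lasts 1/10 s, in which the tool goes at most 50 mm and 8.59 degrees, less where a joint would pass 70% of its speed; a pose out of reach is approached as far as the arm can. A call with a gripper value outside its range is refused whole. The fingers move at their own pace and stop on an object; "grip_force" is the grip in N (left out, the last holds). Time passes only in rows, so rows that repeat a pose let the fingers close, or fill a call up. It gives the time, the measured TCP pose, the force and the opening at its end, in the units of the state.
- env.get_state(): the state, without advancing time (a new reading comes with each control period).
- eyes.read_camera(name): name is "scene" or "side" or "wrist"; returns the picture (400x640x3 uint8, red, green, blue); there is no depth.
- eyes.camera_info(name): a dict with "K" (3x3 intrinsics, pixels), "T" (4x4, takes a point from camera to world coordinates). Camera axes: x right, y down, z forward; pixel columns grow to the right and rows downward; lengths in m; the calibration is good to about 2 mm. A picture is of the moment at which its call begins: read the wrist's pose just before it. camera_info takes no time and is no camera call; for the wrist camera it gives the pose at the moment of the call.
- env.close_job(): hands the job in, once; it reports no verdict.
Trained networks look in the newest picture that a camera, given by its name, has taken for a name from the list of things; names that differ only in an ending like _2 or _b are one class to them, and where a whole thing is asked for, a point or a joint stands for the part that bears it (a point fixed in the world has none). Each returns a list of dicts, best first, with "conf" (0 to 1); they miss things now and then, are a little off and sometimes report something else, mostly with a low value. They report only what shows in the picture. A call takes as long as a camera call.
- finder.search_frame(camera, target): "position" ([column, row] in pixels, amid what is visible of it).
- finder.regions_of(camera, target): "region" (400x640 bool, what is visible of it) and "position" ([column, row] in pixels, amid what is visible of it).
- finder.tip_of(camera, target): "position" ([column, row] in pixels: a listed point, or the origin of a listed thing).
The state is a dict: "t": time; "joints": joint angles; "joint_vel": joint speeds; "joint_efforts": joint torques, N m; "eef_pos": TCP position; "eef_rot": TCP orientation; "force": force on the tool from outside, world axes, zero at the start; "wrist_torque": the same for the moment, N m; "opening": finger opening in m.
Only numpy, scipy, OpenCV 4.12 (cv2) and the standard library are available. Lean on these libraries where they do the work, as an engineer would, in place of code of your own. Each camera call takes 0.05 s, during which the arm holds its last target.

TASK

On the white photometer, push the upright purple tab of the metal filter wheel around with a fingertip until it points at the middle of the blue label. Then, with the wheel left on blue, press the orange read button all the way down and let it come up again. Do not pinch the tab, do not press the button while the wheel is off blue, and leave the glassware, bottles, rack and box standing where they are.

Things in the scene. Friction and masses are not known exactly. Their poses are not given: they have to be found in the camera images.
- photometer: Fixed white photometer, 250 (its x) x 330 (its y) x 85 mm high; origin at the centre of its underside; z up; its front (blank display) faces its -x, towards the robot within 17 degrees. On its flat top: the filter wheel, a grey scale plate with five dots, the orange read button at (-75, -115) mm, a loose cuvette box at about (85, -115) mm.
- wheel_axis (a point): On the vertical axis of the filter wheel, at the height of the wheel's upper face, 97 mm above the bench. The wheel is a bare metal disc of 132 mm diameter with six grey windows, a black line under the tab and a low black hub (40 mm across, 6 mm proud). It lies at (0, 55) mm in the photometer's frame.
- wheel (a joint): Filter wheel angle in rad, positive anticlockwise from above. 0 = home: the tab points to the photometer's -x, at the black dot; it starts within 0.4 of that. The label places are at -2.094, -1.047, 1.047 and 2.094; end stops at +-2.4, so there is no way round the back. Stiff friction (under 2 N at the tab): it turns only while pushed, stays where it is left, and has no clicks.
- tab (a point): Centre, half-way up, of the upright purple tab on the wheel, 52 mm from the axis. The tab is 20 mm long along the radius, 12 mm thick along the direction of turning, and stands 32 mm proud of the wheel's upper face (top 129 mm above the bench). Pushed sideways on either face (its two side faces are tab_face_a and tab_face_b) it turns the wheel.
- pointer (a point): The point the tab points at: on the line from the axis through the tab, 80 mm from the axis, at the radius of the label dots.
- label_blue: The blue label: flat blue dot of 26 mm diameter on the scale plate, 80 mm from the wheel's axis, 85 mm above the bench, no obstacle. Origin at its centre. It sits -120, -60, 60 or 120 degrees from the black home dot about the wheel's axis; green, yellow and red dots take the other three places; which is where differs every time.
- read (a joint): Travel of the orange read button in m: 0 = up, 0.006 = fully down. A spring brings it back up; fully down takes about 4 N.
- read_top (a point): Centre of the top of the orange read button, 30 mm in diameter, in a low grey housing on the photometer's top, pressed straight down.
- beaker_rim (a point): Centre of the mouth of a glass beaker, 70 mm in diameter and 75 mm high, beside the photometer on its -y side. Leave alone.
- jar_mid (a point): Centre of an amber glass jar with a white lid, 72 mm in diameter and 85 mm high, beside the photometer on its +y side. Leave alone.
- dish: A low glass dish, 90 mm in diameter and 16 mm high, beside the photometer on its +y side; origin at the centre of its underside. Leave alone.
- cuvette_box: Small blue box with a white top, 52 x 62 x 32 mm high, on the photometer behind the button; origin at the centre of its underside. Leave alone.
- wash_a_mid (a point): Middle of a white wash bottle with a red cap, 60 mm in diameter and 193 mm high, to the left of the photometer. Leave alone.
- wash_b_mid (a point): Middle of a second such wash bottle, beyond the photometer. Leave alone.
- tube_rack_mid (a point): Middle of a red test tube rack, 75 x 190 mm, 136 mm high with its tubes, beyond the photometer. Leave alone.

How it is judged (in metres and radians):
On the way, in this order (a step that is already met when the one before it is completed fails the run):
1. the wheel is stepped round to the blue label (horizontal distance between pointer and label_blue below 0.012 m), for 0.3 s.
2. the read button is pressed down with the wheel on blue (value of joint read above 0.0045 m and horizontal distance between pointer and label_blue below 0.012 m).
At the end, for the whole second after the job is handed in: The tab points at the blue label within 12 mm at the label's radius (about 8.6 degrees) and the wheel is at rest; the read button, pressed more than 4.5 mm with the wheel on blue, is up again (within 1.5 mm) (horizontal distance between pointer and label_blue below 0.012 m and value of joint read below 0.0015 m and velocity of joint wheel between -0.05 and 0.05 rad/s); the robot touches nothing.
It fails at once if the read button is pressed while the wheel is off the blue label (value of joint read above 0.003 m and horizontal distance between pointer and label_blue above 0.02 m).
It fails at once if the tab is pinched between the fingers (contact force between the fingers and tab_face_a above 1 N and contact force between the fingers and tab_face_b above 1 N).
It fails at once if a bystander is moved, lifted or knocked over (more than 25 mm) (distance of any of beaker_rim, jar_mid, dish, cuvette_box, wash_a_mid, wash_b_mid, tube_rack_mid from where it was at the start of the episode above 0.025 m).
It also fails if it takes over 54 s, if anything falls off the work surface, if the arm or the gripper's body presses on something with over 40 N, if the wrist force passes 120 N, or if a joint passes its speed limit or range.

## Working session

There is one attempt and no reset: what is moved stays moved. The work goes in short steps, Python scripts to look and compute and a tool call to move; the robot and the scene stay as the last step left them, time stands still between calls to the robot, and variables do not carry over. Pictures are saved under pics/ and viewed, and the job is handed in when it is done.

Besides the shell and the picture viewer there is one more tool, called in YAML: its name, and indented under it one key for each argument. carry_out: Moves the arm, as the interface text tells. Its arguments: {"type":"object","properties":{"commands":{"type":"array"},"grip_force":{"type":"number"}},"required":["commands"]}

```bash
ls; mkdir -p pics
python3 - <<'E'
from cell import env, eyes, finder
import cv2
s=env.get_state();print({k:s[k] for k in('t','eef_pos','eef_rot','opening','force')})
for c in("scene","side"):
    im=eyes.read_camera(c);cv2.imwrite(f"pics/{c}0.png",im[:,:,::-1]);i=eyes.camera_info(c);print(c,i["K"],i["T"])
    for t in("wheel_axis","tab","label_blue","read_top","photometer","pointer"):
        print(t,[(r["position"],round(r["conf"],2)) for r in finder.tip_of(c,t)[:3]])
E
```

```text
pics
{'t': 0.0, 'eef_pos': array([ 0.1824345 , -0.64939446,  0.23044734]), 'eef_rot': array([ 1.79996602e+02,  9.69127688e-02, -7.43056957e+01]), 'opening': 0.08550120831660873, 'force': array([ 0.97768815,  0.27562483, -0.33775126])}
scene [[435.66950626   0.         317.22994157]
 [  0.         435.66950626 199.13547436]
 [  0.           0.           1.        ]] [[-0.73317941  0.37523278 -0.56714046  1.22384346]
 [ 0.67980865  0.42595019 -0.59701477  0.73034129]
 [ 0.01755408 -0.82326593 -0.56738441  0.72078563]
 [ 0.          0.          0.          1.        ]]
wheel_axis [([307.0, 177.9], 0.95)]
tab [([327.4, 167.8], 0.82)]
label_blue []
read_top [([287.8, 147.8], 0.46)]
photometer [([298.1, 199.8], 0.88)]
pointer [([325.4, 169.9], 0.7), ([336.0, 173.5], 0.64)]
side [[400.68734585   0.         317.66871531]
 [  0.         400.68734585 197.54029852]
 [  0.           0.           1.        ]] [[ 0.94257564 -0.2399681   0.23230686  0.35065316]
 [-0.33384878 -0.69735328  0.63422661 -0.60740274]
 [ 0.0098058  -0.67536191 -0.73742128  0.88905728]
 [ 0.          0.          0.          1.        ]]
wheel_axis [([308.1, 225.0], 0.84)]
tab [([289.3, 224.7], 0.74)]
label_blue [([301.1, 252.4], 0.42)]
read_top [([304.4, 291.1], 0.48)]
photometer [([316.2, 264.8], 0.59), ([373.5, 272.6], 0.36)]
pointer [([279.0, 233.8], 0.63), ([287.9, 223.9], 0.32)]
```

View pics/scene0.png

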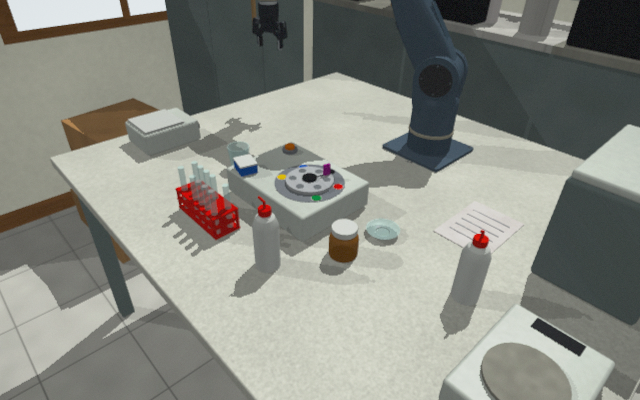

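View pics/side0.png

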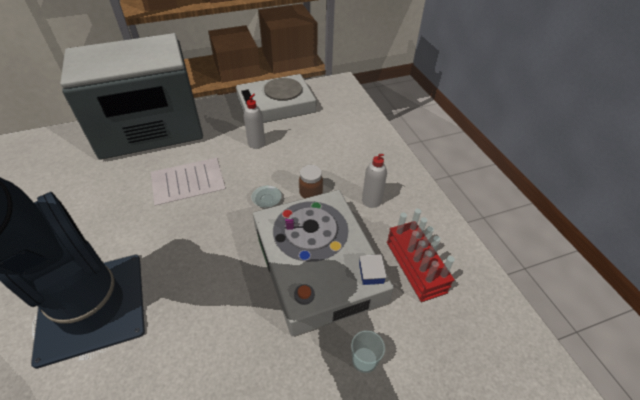

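The side view shows blue at (305,255), black home at (281,238), red at (287,213), green at (316,206) and yellow at (335,246). The tab is near (291,222), slightly to the red side of home, and the button is at (304,292). Blue is therefore at about +60°. Next I'll triangulate.

```bash
cat > h.py <<'E'
from cell import env, eyes, finder
import cv2, numpy as np
def ray(c,p,info=None):
    i=info or eyes.camera_info(c);T=np.array(i["T"]);d=T[:3,:3]@np.linalg.inv(i["K"])@np.array([p[0],p[1],1.]);return T[:3,3],d
def plane(c,p,z,info=None):
    o,d=ray(c,p,info);return o+d*(z-o[2])/d[2]
def tri(l):
    A=0;b=0
    for o,d in l:
        d=d/np.linalg.norm(d);P=np.eye(3)-np.outer(d,d);A=A+P;b=b+P@o
    return np.linalg.solve(A,b)
def blob(im,kind,roi):
    hsv=cv2.cvtColor(im,cv2.COLOR_RGB2HSV);lo,hi={'red':((0,150,80),(6,255,255)),'orange':((4,120,60),(18,255,255)),'yellow':((20,120,100),(35,255,255)),'green':((45,100,50),(85,255,255)),'blue':((105,130,60),(128,255,255)),'purple':((135,80,25),(165,255,255))}[kind]
    m=cv2.inRange(hsv,lo,hi);x0,y0,x1,y1=roi;k=np.zeros_like(m);k[y0:y1,x0:x1]=m[y0:y1,x0:x1]
    n,l,s,c=cv2.connectedComponentsWithStats(k)
    if n<2:return None
    j=1+np.argmax(s[1:,4]);return c[j],s[j].tolist()
E
python3 - <<'E'
from h import *
np.set_printoptions(precision=4,suppress=True)
P={}
for c,roi in(("scene",(262,140,350,206)),("side",(250,190,350,310))):
    im=eyes.read_camera(c)
    x0,y0,x1,y1=roi
    cv2.imwrite(f"pics/{c}z.png",cv2.resize(im[y0:y1,x0:x1,::-1],None,fx=5 if c=="side" else 8,fy=5 if c=="side" else 8,interpolation=cv2.INTER_CUBIC))
    for k in("red","orange","yellow","green","blue","purple"):
        b=blob(im,k,roi)
        if b is None: continue
        P[c,k]=b[0];print(c,k,b,plane(c,b[0],{'purple':.113,'orange':.1}.get(k,.085)))
    b=finder.tip_of(c,"wheel_axis")[0]["position"];P[c,"ax"]=b;print("axis",plane(c,b,.097))
for k in("red","orange","yellow","green","blue","purple","ax"):
    if all((c,k) in P for c in("scene","side")):print(k,tri([ray(c,P[c,k]) for c in("scene","side")]))
E
```

```text
scene red (array([337.4286, 186.0571]), [334, 184, 8, 5, 35]) [0.5053 0.0518 0.085 ]
scene orange (array([289.4237, 146.2881]), [285, 143, 10, 7, 59]) [ 0.4743 -0.1864  0.1   ]
scene yellow (array([281.3784, 176.4865]), [277, 174, 9, 6, 37]) [ 0.5877 -0.0856  0.085 ]
scene green (array([315.7619, 197.2857]), [312, 195, 9, 6, 42]) [0.5854 0.0527 0.085 ]
scene blue (array([302. , 165.5]), [299, 165, 7, 2, 10]) [ 0.5048 -0.0935  0.085 ]
scene purple (array([326.2987, 169.2338]), [323, 164, 8, 12, 77]) [0.4998 0.0016 0.113 ]
axis [0.6658 0.2339 0.097 ]
side red (array([286.6111, 213.0278]), [283, 210, 8, 7, 36]) [0.5084 0.0587 0.085 ]
side orange (array([303.8768, 291.7319]), [298, 285, 13, 14, 138]) [ 0.4769 -0.1834  0.1   ]
side yellow (array([335.1562, 245.5   ]), [331, 242, 10, 8, 64]) [ 0.5913 -0.0802  0.085 ]
side green (array([315.7917, 204.7083]), [313, 203, 7, 4, 24]) [0.5905 0.0612 0.085 ]
side blue (array([304.2951, 254.6885]), [300, 251, 10, 8, 61]) [ 0.5113 -0.0811  0.085 ]
side purple (array([289.2875, 223.3125]), [285, 219, 9, 10, 80]) [0.4997 0.0013 0.113 ]
axis [ 0.5502 -0.0062  0.097 ]
red [0.5083 0.0555 0.0883]
orange [ 0.4765 -0.1841  0.1016]
yellow [ 0.5904 -0.0821  0.0878]
green [0.5895 0.0574 0.0893]
blue [ 0.5107 -0.0856  0.0909]
purple [0.4997 0.0014 0.1129]
ax [ 0.5673  0.1158 -0.0398]
```

Triangulation gives the axis at about (0.549, -0.013), blue at 241° world, the tab at 164°, the button at (0.4765, -0.184) and a photometer yaw of about 1.3°. I'll push anticlockwise with the shut fingers from the tab's +y side.

```bash
cat >> h.py <<'E'
from scipy.spatial.transform import Rotation as Ro
def cmd(targets,base=None):
    """targets: (x,y,z,yaw)"""
    s=env.get_state()
    p,R=(s["eef_pos"],Ro.from_euler('xyz',s["eef_rot"],degrees=True)) if base is None else (np.array(base[:3]),Ro.from_euler('xyz',[180,0,base[3]],degrees=True))
    for t in targets:
        d=R.inv().apply(np.array(t[:3])-p)*1000;r=(R.inv()*Ro.from_euler('xyz',[180,0,t[3]],degrees=True)).as_rotvec(degrees=True)/5
        print(np.round(d,1),np.round(r,2))
E
python3 - <<'E'
from h import *
cmd([(.42,-.33,.24,-90)]);cmd([(.5095,.035,.2,-106)],(.42,-.33,.24,-90))
E
```

```text
[-243.7 -315.1   -8.7] [-0.   -0.    3.14]
[-365.   -89.5   40. ] [-0.  -0.   3.2]
```

carry_out:
  commands: [-40,-30,-2,0,0,0,255,-80,-60,-4,0,0,0,255,-120,-90,-6,0,0,0.5,255,-150,-130,-8,0,0,1,255,-160,-170,-9,0,0,1.5,255]

```text
t: 1.4
eef_pos: [0.3029, -0.447, 0.2411]
eef_rot: [-180.0, 0.0, -81.9]
force: [0.6, -0.6, 0.3]
opening: 0.0119
```

Run:
```python
from h import *
s=env.get_state();print(s["eef_pos"],s["eef_rot"],s["opening"],s["force"])
cmd([(.42,-.31,.23,-90),(.45,-.2,.23,-95)])
```

```text
[ 0.30288068 -0.44695247  0.24108928] [-1.79992373e+02  2.00762354e-02 -8.19356718e+01] 0.011854187652091255 [ 0.55350728 -0.61001316  0.34915024]
[-119.2 -135.2   11.1] [-0.    0.    1.61]
[-223.9 -180.3   11.2] [-0.    0.    2.61]
```

carry_out:
  commands: [-30,-34,2,0,0,0.4,255,-60,-68,5,0,0,0.8,255,-90,-102,8,0,0,1.2,255,-119,-135,11,0,0,1.6,255,-160,-153,11,0,0,2,255]

```text
t: 1.9
eef_pos: [0.434, -0.2685, 0.2291]
eef_rot: [-179.9, -0.0, -91.9]
force: [0.7, 0.5, 0.5]
opening: 0.0001
```

Run:
```python
from h import *
s=env.get_state();print(s["eef_pos"],s["eef_rot"],s["opening"],s["force"])
cmd([(.5095,.035,.2,-106)])
im=eyes.read_camera("wrist");cv2.imwrite("pics/w1.png",im[:,:,::-1])
```

```text
[ 0.43400647 -0.26845266  0.22907786] [-1.79920208e+02 -1.97029347e-02 -9.18524493e+01] 5.3654011454191706e-05 [0.67934663 0.54341421 0.51039285]
[-305.7  -65.6   29.1] [-0.02 -0.    2.83]
```

View pics/w1.png

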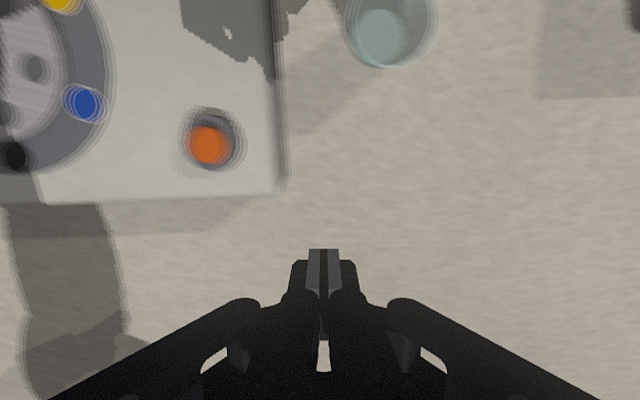

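The wrist view shows blue at (85,103), orange at (209,146) and the shut tips at (324,260). On to a point above the +y side of the tab.

carry_out:
  commands: [-45,-12,0,0,0,0.5,255,-90,-24,0,0,0,1,255,-135,-36,0,0,0,1.5,255,-180,-48,0,0,0,2,255,-225,-58,0,0,0,2.8,255]

```text
t: 2.45
eef_pos: [0.4971, -0.0451, 0.2296]
eef_rot: [-180.0, 0.0, -105.9]
force: [1.6, 0.0, 0.1]
opening: -0.0001
```

carry_out:
  commands: [-30,10,10,0,0,0,255,-60,10,20,0,0,0,255,-77,12,29,0,0,0,255,-77,12,29,0,0,0,255,-77,12,29,0,0,0,255]

```text
t: 2.95
eef_pos: [0.506, 0.0302, 0.2004]
eef_rot: [180.0, -0.0, -105.8]
force: [-0.1, 0.1, -0.1]
opening: 0.0001
```

Run:
```python
from h import *
np.set_printoptions(precision=4,suppress=True)
s=env.get_state();print(s["eef_pos"],s["eef_rot"],s["opening"],s["force"])
cmd([(.5095,.035,.2,-106)])
i=eyes.camera_info("wrist")
im=eyes.read_camera("wrist");cv2.imwrite("pics/w2.png",im[:,:,::-1])
for t,z in(("wheel_axis",.097),("tab",.113),("label_blue",.085),("read_top",.1),("pointer",.085)):
    print(t,[(r["position"],round(r["conf"],2),plane("wrist",r["position"],z,i)) for r in finder.tip_of("wrist",t)[:2]])
```

```text
[0.506  0.0302 0.2004] [ 179.9874   -0.032  -105.7815] 5.4480136591294475e-05 [-0.1418  0.0527 -0.0697]
[-5.5 -2.1  0.4] [ 0.   -0.01  0.04]
wheel_axis [([365.4, 130.1], 0.57, array([ 0.5505, -0.0132,  0.097 ]))]
tab [([363.1, 207.1], 0.94, array([0.5   , 0.0027, 0.113 ]))]
label_blue [([464.0, 153.2], 0.61, array([ 0.5118, -0.083 ,  0.085 ])), ([177.8, 236.9], 0.58, array([0.5068, 0.1555, 0.085 ]))]
read_top [([625.2, 165.4], 0.7, array([ 0.4749, -0.1895,  0.1   ]))]
pointer [([359.0, 232.6], 0.8, array([0.47  , 0.0103, 0.085 ]))]
```

View pics/w2.png

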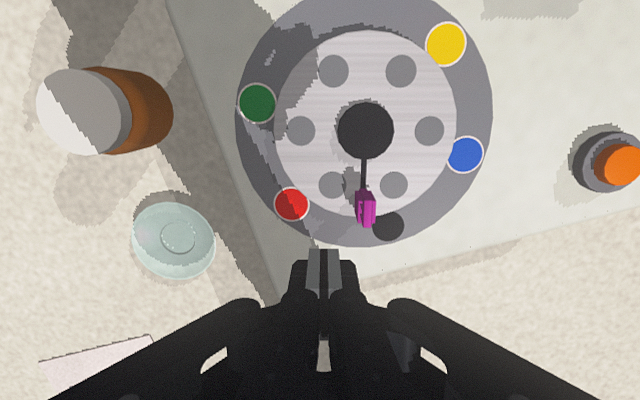

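The wrist view agrees: axis at (365,130), tab at (365,208), blue at (465,154), fingertips clear on the red side. Going straight down beside the tab.

carry_out:
  commands: [-2,0,30,0,0,0,255,-4,-2,60,0,0,0,255,-4,-2,80,0,0,0,255,-4,-2,92,0,0,0,255,-4,-2,92,0,0,0,255]

```text
t: 3.75
eef_pos: [0.5082, 0.0335, 0.107]
eef_rot: [179.9, -0.1, -105.8]
force: [-0.9, 0.0, -0.0]
opening: -0.0
```

```bash
cat >> h.py <<'E'
AX=np.array([.550,-.013])
def arc(thetas,off,r=.052,z=.108):
    o=[]
    for t in thetas:
        a=np.radians(t);u=np.array([np.cos(a),np.sin(a)]);q=np.array([-u[1],u[0]])
        p=AX+r*u-off*q;o.append((p[0],p[1],z,t+90-360))
    return o
E
python3 - <<'E'
from h import *
np.set_printoptions(precision=4,suppress=True)
s=env.get_state();print(s["eef_pos"],s["eef_rot"],s["force"])
cmd(arc([164,171,178,185,192],.0145+.006))
im=eyes.read_camera("wrist");cv2.imwrite("pics/w3.png",im[:,:,::-1])
E
```

```text
[0.5082 0.0335 0.107 ] [ 179.8568   -0.0669 -105.8417] [-0.903   0.0182 -0.0133]
[12.7 -0.9 -1. ] [ 0.03 -0.01  0.03]
[19.2  1.2 -1. ] [ 0.03 -0.01 -1.37]
[25.9  2.5 -1. ] [ 0.03 -0.01 -2.77]
[32.7  3.  -0.9] [ 0.03 -0.01 -4.17]
[39.5  2.7 -0.9] [ 0.03 -0.01 -5.57]
```

View pics/w3.png

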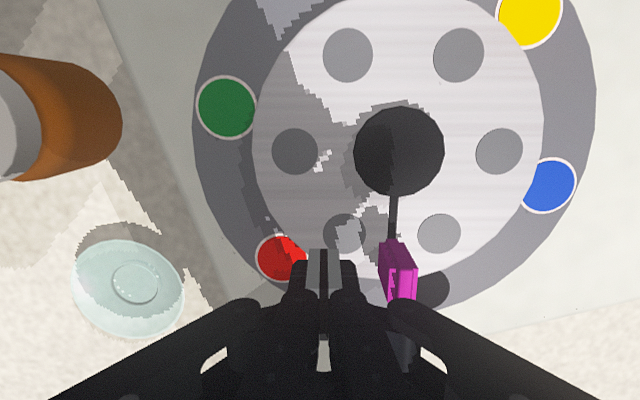

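carry_out:
  commands: [7,0,-1,0,0,0,255,13,-1,-1,0,0,0,255,19,1,-1,0,0,-1.4,255,26,2.5,-1,0,0,-2.8,255,33,3,-1,0,0,-4.2,255]

```text
t: 4.3
eef_pos: [0.4978, 0.0025, 0.1103]
eef_rot: [-179.9, -0.0, -84.5]
force: [1.5, 0.5, -1.3]
opening: 0.0
```

Run:
```python
from h import *
np.set_printoptions(precision=4,suppress=True)
s=env.get_state();print(s["eef_pos"],s["eef_rot"],s["force"])
cmd(arc([192,199,206,213,220],.0145+.006))
im=eyes.read_camera("wrist");cv2.imwrite("pics/w4.png",im[:,:,::-1])
```

```text
[0.4978 0.0025 0.1103] [-179.8703   -0.0056  -84.5376] [ 1.5335  0.5338 -1.2954]
[6.  3.5 2.3] [-0.03 -0.   -1.31]
[12.7  4.9  2.3] [-0.03 -0.   -2.71]
[19.5  5.4  2.3] [-0.03 -0.01 -4.11]
[26.3  5.1  2.3] [-0.03 -0.01 -5.51]
[33.   4.   2.3] [-0.02 -0.01 -6.91]
```

View pics/w4.png

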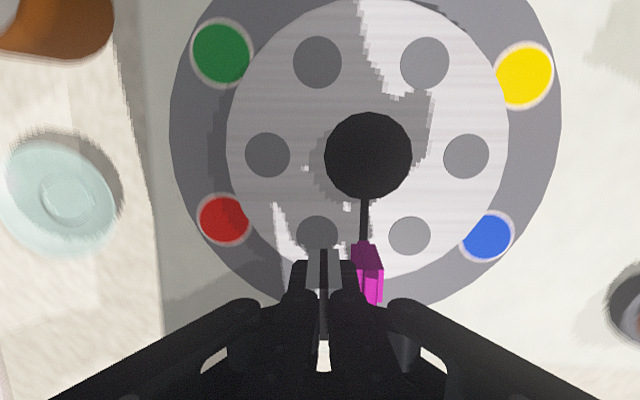

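The tab now lies against the finger at (367,270), and black is covered, so the push works. Continuing.

carry_out:
  commands: [6,3.5,1,0,0,-1.3,255,12.5,5,1,0,0,-2.7,255,19.5,5.5,1,0,0,-4.1,255,26,5,1,0,0,-5.5,255,33,4,1,0,0,-6.9,255]

```text
t: 4.85
eef_pos: [0.4964, -0.0307, 0.109]
eef_rot: [-180.0, -0.0, -50.2]
force: [0.3, 1.6, -0.6]
opening: 0.0002
```

Run:
```python
from h import *
np.set_printoptions(precision=4,suppress=True)
s=env.get_state();print(s["eef_pos"],s["eef_rot"],s["force"])
cmd(arc([221,226,231,234,237],.0145+.006))
i=eyes.camera_info("wrist")
im=eyes.read_camera("wrist");cv2.imwrite("pics/w5.png",im[:,:,::-1])
for t,z in(("wheel_axis",.097),("tab",.113),("label_blue",.085),("pointer",.085)):
    print(t,[(r["position"],round(r["conf"],2),plane("wrist",r["position"],z,i)) for r in finder.tip_of("wrist",t)[:2]])
```

```text
[ 0.4964 -0.0307  0.109 ] [-179.9623   -0.0419  -50.1997] [ 0.2664  1.5973 -0.5835]
[ 1.3 -0.1  1. ] [-0.01 -0.01 -0.24]
[6.  1.4 1. ] [-0.01 -0.01 -1.24]
[10.7  2.5  1. ] [-0.01 -0.01 -2.24]
[13.6  3.   1. ] [-0.01 -0.01 -2.84]
[16.5  3.3  1. ] [-0.01 -0.01 -3.44]
wheel_axis [([367.3, 152.1], 0.6, array([ 0.5499, -0.0128,  0.097 ]))]
tab [([366.2, 270.3], 0.98, array([ 0.5097, -0.0457,  0.113 ]))]
label_blue [([413.8, 282.8], 0.74, array([ 0.512, -0.084,  0.085]))]
pointer []
```

View pics/w5.png

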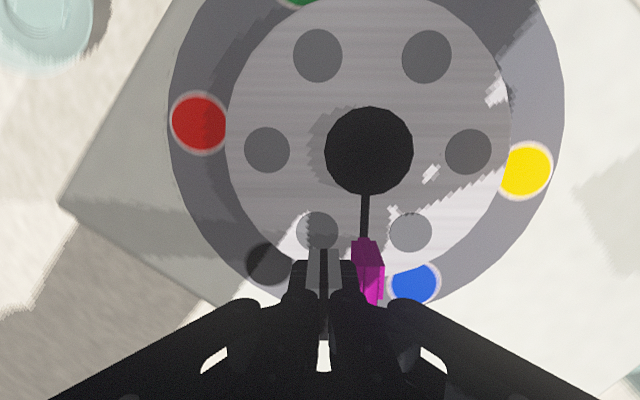

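Tab angle is 219.4° against the commanded 220°, so the offset model holds. Remaining: to 241°.

Run:
```python
from h import *
cmd(arc([225,230,235,239,241.3],.0145+.006))
```

```text
[5.5 1.3 0.6] [-0.   -0.   -1.12]
[10.2  2.4  0.6] [-0.   -0.   -2.12]
[15.   3.1  0.6] [-0.   -0.   -3.12]
[18.9  3.4  0.6] [-0.   -0.   -3.92]
[21.2  3.4  0.6] [-0.   -0.   -4.38]
```

carry_out:
  commands: [5.5,1.3,0,0,0,-1.1,255,10,2.4,0,0,0,-2.1,255,15,3,0,0,0,-3.1,255,19,3.4,0,0,0,-3.9,255,21,3.4,0,0,0,-4.4,255]

```text
t: 5.6
eef_pos: [0.507, -0.0483, 0.1084]
eef_rot: [180.0, 0.0, -28.3]
force: [-0.4, 0.3, 1.2]
opening: -0.0002
```

carry_out:
  commands: [0,0,0,0,0,0,255,0,0,0,0,0,0,255,0,0,0,0,0,0,255,0,0,0,0,0,0,255,0,0,0,0,0,0,255]

```text
t: 6.1
eef_pos: [0.5071, -0.0483, 0.1084]
eef_rot: [-180.0, -0.0, -28.3]
force: [0.1, -0.6, 0.1]
opening: 0.0004
```

```bash
cat > chk.py <<'E'
from h import *
import sys
np.set_printoptions(precision=4,suppress=True)
s=env.get_state();print(s["eef_pos"],s["eef_rot"],s["force"])
for c in ("wrist","side","scene"):
    i=eyes.camera_info(c)
    im=eyes.read_camera(c);cv2.imwrite(f"pics/{c}{sys.argv[1]}.png",im[:,:,::-1])
    for t,z in(("wheel_axis",.097),("tab",.113),("label_blue",.085),("read_top",.1)):
        for r in finder.tip_of(c,t)[:1]:
            p=plane(c,r["position"],z,i);print(c,t,round(r["conf"],2),p,np.degrees(np.arctan2(*(p[:2]-AX)[::-1]))%360)
E
python3 chk.py A
```

```text
[ 0.5071 -0.0483  0.1084] [-179.9993   -0.0075  -28.3367] [ 0.1084 -0.5824  0.1251]
wrist wheel_axis 0.81 [ 0.5503 -0.0118  0.097 ] 75.1793503576338
wrist tab 0.82 [ 0.5255 -0.0565  0.113 ] 240.62567890868633
side wheel_axis 0.89 [ 0.5517 -0.005   0.097 ] 78.10246733765216
side tab 0.58 [ 0.5258 -0.059   0.113 ] 242.27489104972594
side label_blue 0.38 [ 0.5182 -0.071   0.085 ] 241.25792238989902
side read_top 0.42 [ 0.4814 -0.1799  0.1   ] 247.64056246860667
scene wheel_axis 0.87 [ 0.5504 -0.018   0.097 ] 274.0894150032246
scene tab 0.67 [ 0.5165 -0.0567  0.113 ] 232.58650492334414
scene read_top 0.61 [ 0.4712 -0.1949  0.1   ] 246.59139805004918
```

View pics/wristA.png

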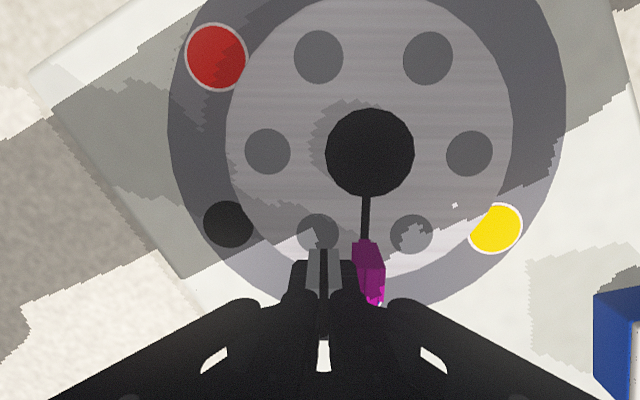

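Blue is now hidden under the tab at about 241°. Backing off, then up, to check from clear.

carry_out:
  commands: [-8,0,0,0,0,0,255,-14,0,-10,0,0,0,255,-14,0,-50,0,0,0,255,-14,20,-95,0,0,0,255,-14,40,-110,0,0,0,255]

```text
t: 7.35
eef_pos: [0.4767, -0.0762, 0.2226]
eef_rot: [-179.9, -0.3, -28.2]
force: [0.6, -0.2, 0.3]
opening: -0.0001
```

carry_out:
  commands: [0,0,0,0,0,0,255,0,0,0,0,0,0,255,0,0,0,0,0,0,255,0,0,0,0,0,0,255,0,0,0,0,0,0,255]

```text
t: 7.85
eef_pos: [0.4756, -0.0763, 0.2176]
eef_rot: [180.0, 0.1, -28.2]
force: [-0.3, 0.2, 0.6]
opening: -0.0002
```

```bash
python3 chk.py B; python3 -c "
from h import *
cmd([(.4765,-.184,.2,-60),(.4765,-.184,.12,-60)])"
```

```text
[ 0.4756 -0.0763  0.2176] [179.9971   0.0853 -28.2466] [-0.308   0.2169  0.5792]
wrist wheel_axis 0.85 [ 0.5513 -0.0117  0.097 ] 44.35622953845153
wrist tab 0.66 [ 0.5247 -0.0573  0.113 ] 240.26608353630638
wrist label_blue 0.85 [ 0.5117 -0.0801  0.085 ] 240.29559824653148
wrist read_top 0.71 [ 0.4781 -0.1892  0.1   ] 247.79729273773452
side wheel_axis 0.68 [ 0.5543 -0.0097  0.097 ] 37.029101444247736
side tab 0.83 [ 0.5178 -0.0581  0.113 ] 234.47185674611342
side label_blue 0.41 [ 0.5097 -0.0828  0.085 ] 240.01600502403113
side read_top 0.69 [0.4589 0.1162 0.1   ] 125.18032630020632
scene wheel_axis 0.68 [ 0.5499 -0.0128  0.097 ] 115.57948522495766
scene tab 0.97 [ 0.5259 -0.0605  0.113 ] 243.083883397873
scene label_blue 0.21 [0.6549 0.217  0.085 ] 65.47626090679489
scene read_top 0.38 [ 0.4738 -0.1937  0.1   ] 247.14612113755726
[51.4 93.8 18.3] [-0.   -0.    6.34]
[51.4 93.8 98.3] [-0.   -0.    6.34]
```

View pics/wristB.png

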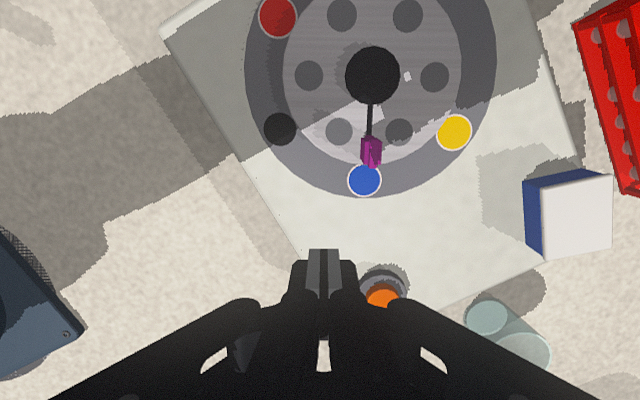

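The tab points straight at blue: hub (372,75), line and tab (370,150), dot (365,180). Now the button.

```bash
python3 -c "
from h import *
cmd([(.477,-.185,.2,-28.3),(.477,-.185,.12,-28.3)])"
```

```text
[52.3 94.4 18.3] [-0. -0. -0.]
[52.3 94.4 98.3] [-0. -0. -0.]
```

carry_out:
  commands: [20,38,0,0,0,0,255,40,75,0,0,0,0,255,52,94,20,0,0,0,255,52,94,50,0,0,0,255,52,94,75,0,0,0,255]

```text
t: 9.1
eef_pos: [0.4766, -0.1856, 0.1422]
eef_rot: [-180.0, -0.0, -28.4]
force: [-0.9, 0.3, -0.2]
opening: 0.0001
```

carry_out:
  commands: [0,0,10,0,0,0,255,0,0,14,0,0,0,255,0,0,14,0,0,0,255,0,0,14,0,0,0,255,0,0,14,0,0,0,255]

```text
t: 9.6
eef_pos: [0.4776, -0.1845, 0.1303]
eef_rot: [-180.0, -0.1, -28.3]
force: [-0.6, -0.9, 0.5]
opening: 0.0001
```

```bash
python3 chk.py C; python3 -c "
from h import *
cmd([(.477,-.185,.12,-28.3)])
import cv2
im=cv2.imread('pics/sideC.png');cv2.imwrite('pics/sC.png',cv2.resize(im[190:330,230:410],None,fx=4,fy=4))"
```

```text
[ 0.4776 -0.1845  0.1303] [-179.9901   -0.1004  -28.3052] [-0.6452 -0.9064  0.4728]
wrist label_blue 0.77 [ 0.5112 -0.0808  0.085 ] 240.21368406367594
wrist read_top 0.95 [ 0.4733 -0.1859  0.1   ] 246.08593185305693
side read_top 0.67 [ 0.4805 -0.177   0.1   ] 247.01686814418593
scene wheel_axis 0.83 [ 0.5518 -0.0151  0.097 ] 310.10660988974183
scene tab 0.73 [ 0.5232 -0.0589  0.113 ] 239.7289358681216
scene read_top 0.39 [ 0.4723 -0.1932  0.1   ] 246.6679146521318
[0.3 0.5 9.3] [-0.  0. -0.]
```

View pics/wristC.png

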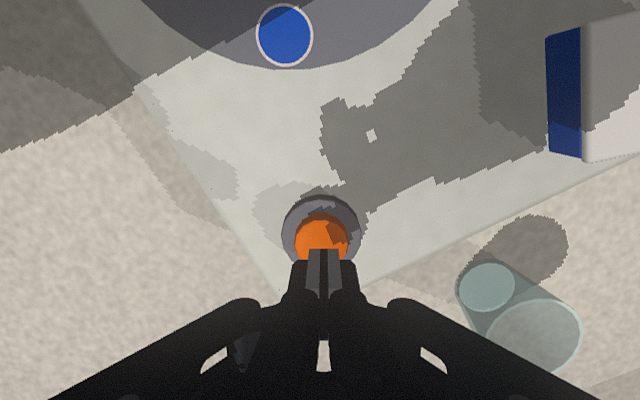

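View pics/sC.png

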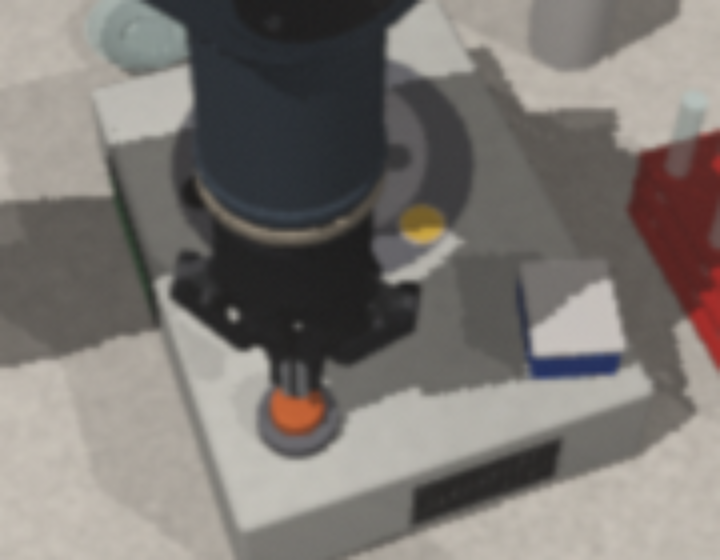

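The tip is centred over the button in both views. Pressing down in small steps.

carry_out:
  commands: [0,0,10,0,0,0,255,0,0,18,0,0,0,255,0,0,23,0,0,0,255,0,0,25,0,0,0,255,0,0,25,0,0,0,255]

```text
t: 10.85
eef_pos: [0.4765, -0.1844, 0.1039]
eef_rot: [180.0, 0.1, -28.3]
force: [-2.0, 0.4, 2.7]
opening: -0.0
```

carry_out:
  commands: [0,0,1,0,0,0,255,0,0,2,0,0,0,255,0,0,3,0,0,0,255,0,0,3,0,0,0,255,0,0,3,0,0,0,255]

```text
t: 11.35
eef_pos: [0.4767, -0.1844, 0.1013]
eef_rot: [180.0, 0.0, -28.3]
force: [-1.8, -0.6, 4.1]
opening: 0.0
```

carry_out:
  commands: [0,0,1,0,0,0,255,0,0,2,0,0,0,255,0,0,2,0,0,0,255,0,0,2,0,0,0,255,0,0,2,0,0,0,255]

```text
t: 11.85
eef_pos: [0.4769, -0.1845, 0.1007]
eef_rot: [180.0, -0.1, -28.3]
force: [-8.0, 2.1, 24.3]
opening: -0.0002
```

carry_out:
  commands: [0,0,1,0,0,0,255,0,0,2,0,0,0,255,0,0,2,0,0,0,255,0,0,2,0,0,0,255,0,0,2,0,0,0,255]

```text
t: 12.35
eef_pos: [0.4771, -0.1846, 0.1002]
eef_rot: [179.9, -0.1, -28.3]
force: [-14.3, 3.7, 47.1]
opening: -0.0002
```

The force built up gently (2.7 N, then 4.1 N) and then rose stiffly to 47 N at z≈0.1005, so it has bottomed. I'll look before releasing, since the stop could be the housing instead.

```bash
python3 chk.py D; python3 -c "
import cv2
im=cv2.imread('pics/sideD.png');a=cv2.resize(im[265:315,270:340],None,fx=5,fy=5)
im=cv2.imread('pics/wristD.png');b=cv2.resize(im[150:300,230:420],None,fx=2,fy=2)
cv2.imwrite('pics/s1D.png',a);cv2.imwrite('pics/w1D.png',b)"
```

```text
[ 0.4771 -0.1846  0.1002] [179.9296  -0.1371 -28.3214] [-14.3183   3.676   47.1296]
wrist label_blue 0.72 [ 0.5125 -0.0811  0.085 ] 241.19323082973153
side read_top 0.62 [ 0.4761 -0.1838  0.1   ] 246.6110299603646
scene wheel_axis 0.72 [ 0.5518 -0.007   0.097 ] 73.02241349238084
scene tab 0.69 [ 0.5256 -0.0587  0.113 ] 241.90106047753463
scene read_top 0.69 [0.6629 0.2334 0.1   ] 65.37665665609521
```

View pics/s1D.png

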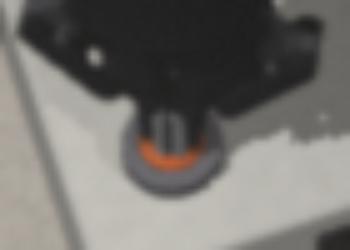

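View pics/wristD.png

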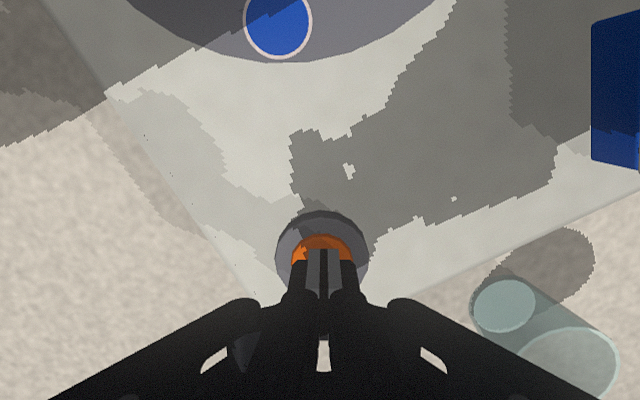

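The tips sit inside the orange cap. I'll release in steps to confirm from the spring force that the cap really travelled about 6 mm.

carry_out:
  commands: [0,0,-2,0,0,0,255,0,0,-4,0,0,0,255,0,0,-4,0,0,0,255,0,0,-4,0,0,0,255,0,0,-4,0,0,0,255]

```text
t: 13.6
eef_pos: [0.4772, -0.1845, 0.1012]
eef_rot: [-180.0, -0.0, -28.3]
force: [-2.4, 0.6, 5.2]
opening: -0.0002
```

carry_out:
  commands: [0,0,-1,0,0,0,255,0,0,-2,0,0,0,255,0,0,-2,0,0,0,255,0,0,-2,0,0,0,255,0,0,-2,0,0,0,255]

```text
t: 14.1
eef_pos: [0.4771, -0.1845, 0.1033]
eef_rot: [-180.0, -0.0, -28.3]
force: [-1.6, 1.1, 2.6]
opening: -0.0003
```

carry_out:
  commands: [0,0,-1,0,0,0,255,0,0,-2,0,0,0,255,0,0,-2,0,0,0,255,0,0,-2,0,0,0,255,0,0,-2,0,0,0,255]

```text
t: 14.6
eef_pos: [0.4771, -0.1845, 0.1053]
eef_rot: [-180.0, -0.0, -28.3]
force: [0.4, -0.9, 1.9]
opening: 0.0001
```

carry_out:
  commands: [0,0,-1,0,0,0,255,0,0,-2,0,0,0,255,0,0,-2,0,0,0,255,0,0,-2,0,0,0,255,0,0,-2,0,0,0,255]

```text
t: 15.1
eef_pos: [0.4767, -0.1844, 0.1072]
eef_rot: [180.0, 0.0, -28.3]
force: [-0.6, -0.3, 0.2]
opening: -0.0001
```

The spring force ran from 4–5 N at 0.101 down to about 0 at 0.107, so the full ~6 mm was pressed. Lifting clear for a final check.

carry_out:
  commands: [0,0,-20,0,0,0,255,0,0,-50,0,0,0,255,0,10,-90,0,0,0,255,-20,10,-120,0,0,0,255,-30,10,-130,0,0,0,255]

```text
t: 15.6
eef_pos: [0.4458, -0.1788, 0.2398]
eef_rot: [-180.0, -0.2, -28.3]
force: [0.1, -0.8, -0.6]
opening: -0.0003
```

carry_out:
  commands: [0,0,0,0,0,0,255,0,0,0,0,0,0,255,0,0,0,0,0,0,255,0,0,0,0,0,0,255,0,0,0,0,0,0,255]

```text
t: 16.1
eef_pos: [0.4458, -0.179, 0.2364]
eef_rot: [-180.0, 0.1, -28.3]
force: [0.0, -0.2, 0.5]
opening: -0.0
```

```bash
python3 chk.py E
```

```text
[ 0.4458 -0.179   0.2364] [-179.989     0.086   -28.3011] [ 0.0365 -0.1793  0.5302]
wrist label_blue 0.65 [ 0.5116 -0.0813  0.085 ] 240.64001876146028
wrist read_top 0.68 [ 0.4768 -0.1845  0.1   ] 246.8863637882269
side wheel_axis 0.6 [ 0.5469 -0.0105  0.097 ] 141.67246225126414
side tab 0.73 [ 0.7503 -0.1916  0.113 ] 318.26628102196014
side label_blue 0.61 [ 0.5208 -0.0746  0.085 ] 244.66723731470876
side read_top 0.42 [ 0.4779 -0.1776  0.1   ] 246.35449992218525
scene wheel_axis 0.67 [ 0.5421 -0.019   0.097 ] 217.28093075561242
scene tab 0.83 [ 0.5255 -0.0542  0.113 ] 239.26512613119846
scene read_top 0.4 [ 0.4797 -0.1928  0.1   ] 248.6529772399029
```

View pics/wristE.png

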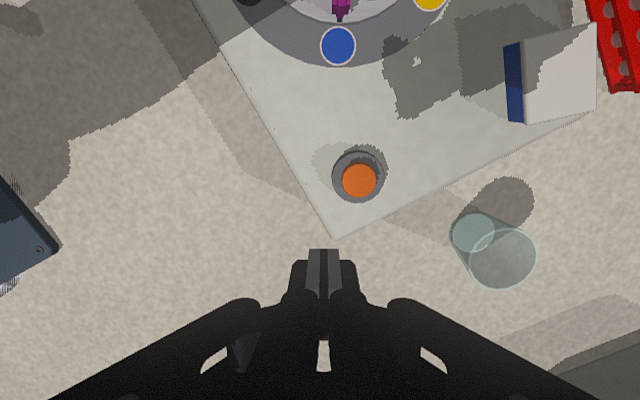

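View pics/sceneE.png

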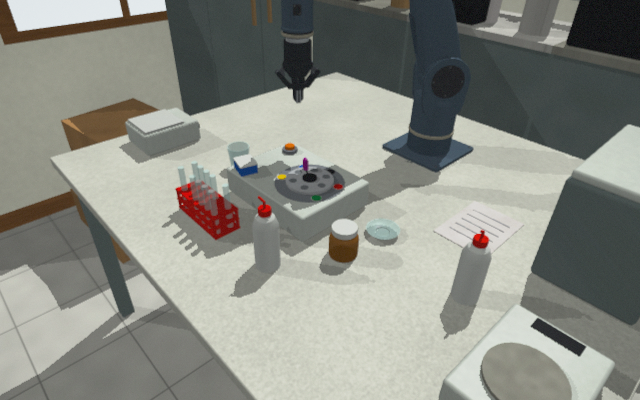

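The wrist view shows the tab (340,8) pointing at blue (338,46) and the button (359,180) up. The scene view shows all bystanders in place and the arm clear. Handing in.

```bash
python3 -c "
from h import *
print(env.close_job())"
```

```text
the job is handed in; nothing more can be done
None
```

The wheel is on blue, the read button has been pressed fully and come back up, and I handed the job in at about 16 s of the 54 s allowed. No verdict was reported.

- **Wheel:** I pushed the tab about 77° anticlockwise with the shut fingertips on one face only, so it was never pinched. From above, the wrist camera put the tab and the blue label both at 240.3° about the axis. By eye the line was off by about 3 mm at the label, against the 12 mm allowed.
- **Button:** The force rose gently to about 4 N, then stiffly to 47 N at the bottom. On release the spring force fell to about zero over 6 mm, which confirms full travel. The wheel was still on blue in the pictures before and after the press.
- **Last look:** The tab pointed at blue and the button was up. The bystanders in view stood where they were, and the arm was clear of everything.

**Checks that disagreed:**
- With the arm or fingers partly hiding the wheel, some network readings from the side and scene cameras were off. They put the tab at 232.6° and 234.5°, and once mistook something else for it. I went by the clear wrist view and the pictures.
- I pressed harder than the button needed. The 47 N was on the fingertips and below the 120 N wrist limit. The 40 N limit is for the arm and gripper body, so I don't expect it to count.

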